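# Dock the tote of tins, heft them and hold up the fullest

## Robot

A 6-joint arm with a two-finger parallel gripper is mounted at the origin on a cart in front of the work surface, level with it; the furniture and walls round the work are solid. World frame = base frame: x ahead of the robot, y to its left, z up, the work surface at z = 0. Lengths are in mm, angles in rad, forces in N, time in s.
With the tool pointing down it reaches from about 350 to 950 mm from the base axis. Payload 17.4 kg.
Tool frame: the origin (TCP) lies at the very end of the fingers, on their centre line; the grasp point (between the pads) lies 19 mm behind it; z points along the fingers, y is the line along which they close (so a half turn about z gives the same grasp; the last joint's range is limited). The gripper opens to 93 mm and grips with 3 to 60 N. Pads are 15 mm wide; open, the fingers measure 128 mm over their backs; the gripper's body (75 mm by 188 mm) begins 65 mm behind the grasp point.
Start: joints at [-1.142, 0.116, 1.442, -0, 1.584, -0.038], TCP at [303.763, -602.794, 218.646] pointing down, gripper open.
Joint ranges: [-2.83, 2.83], [-0.83, 2.19], [0.07, 2.5], [-1.14, 4.28], [0.01, 3], [-2.97, 2.97]. Speed limits (rad/s): [1.89, 1.89, 2.22, 3.14, 3.14, 3.14].

## Interface

Orientations are given as a 3x3 rotation matrix whose columns are the frame's x, y, z axes.
In Python, from bench import monitor, eyes, job gives the robot as it stands.
- The arm moves only by the tool jog_arm, never from a script. Its argument "commands" is a list of rows, each a list of 5 numbers: the shift along the tool's x, y, z in m, then the turn about the tool's z in degrees, then the opening, from 0 (shut) to 1 (fully open). In form: [[dx, dy, dz, roll, hand], ...]. A call has 1 to 20 rows; each row is the pose to reach, as a shift and turn from the pose commanded when the call began, along the tool's axes at that moment; what a row does not reach only later rows make up. A row lasts 1/10 s, in which the tool goes at most 50 mm and 8.59 degrees, less where a joint would pass 70% of its speed; a pose out of reach is approached as far as the arm can. A call with a gripper value outside its range is refused whole. The fingers move at their own pace and stop on an object; "squeeze" is the grip in N (left out, the last holds). Time passes only in rows, so rows that repeat a pose let the fingers close. It gives the time, the measured TCP pose, the force, the opening and the grip force at its end, in the units of the state.
- monitor.get_obs(): the state, without advancing time (a new reading comes with each control period).
- eyes.grab_frame(name): name is "scene" or "top"; returns the picture (400x640x3 uint8, red, green, blue); there is no depth.
- eyes.camera_params(name): a dict with "fx", "fy", "cx", "cy" (pixels), "rvec" (rotation vector, rad) and "tvec" (3), from world to camera coordinates, as OpenCV has them. Camera axes: x right, y down, z forward; pixel columns grow to the right and rows downward; lengths in mm; the calibration is good to about 2 mm. A picture is of the moment at which its call begins. camera_params takes no time and is no camera call.
- job.hand_in(): hands the job in; it is judged then, once.
The state is a dict: "time_s": time; "joints": joint angles; "qd": joint speeds; "joint_torque": joint torques, N m; "ee_pos": TCP position; "tool_rot": TCP orientation; "force": force on the tool from outside, world axes, zero at the start; "wrist_torque": the same for the moment, N m; "width": finger opening in mm; "finger_force": force on a finger pad.
Only numpy, scipy, OpenCV 4.12 (cv2) and the standard library are available. Lean on these libraries where they do the work, as an engineer would, in place of code of your own. Each camera call takes 0.05 s, during which the arm holds its last target. There are 200 camera calls.

## Task

Push the blue tote of three closed tins along the rollers, from left to right, fully home against the yellow end stop, so that the red catch springs up behind it. Then heft the tins one at a time from left to right, lifting each one clear of the tote and setting it back upright in its own cell, to find by feel which is the heaviest (the full one, wanted next). Finish while holding the heaviest tin in the gripper, upright and still, at least 10 cm above its cell, with the other two standing in theirs; do not tip any tin over and leave the other things on the bench alone.

Things in the scene. Friction and masses are not known exactly. Their poses are not given: they have to be found in the camera images.
- bay (a point): point on the fixed roller track, at roller-top height 40 mm above the worktop: where the centre of the tote's underside lies when home. y axis along the level track, from the stop (-y, right) to the loading end (+y, left); x across, z up. Track 100 mm wide; its rails stand 8 mm above the free-running rollers and guide the tote with 4 mm of play each side
- stop (a point): point on the face of the yellow end stop's bumpers, 105 mm from the bay point along its -y, 20 mm above the rollers; the stop's top is 76 mm above the worktop. The other, open end of the track is 460 mm from here
- catch (a joint): sprung red catch (24 mm wide) in the middle of the track, nose 108 mm from the bay point towards the loading end. 0 = up, nose 8 mm above the rollers; 0.2 to 0.3 rad = pressed down by the tote passing over its ramp. It yields to about 2 N and rises by itself behind the tote's trailing end, then holds it against the stop with 3 mm of play
- tote: blue tote on the rollers, 210 mm along its y (along the track) by 72 mm, 0.4 kg empty; origin at the centre of its underside. End walls 46 mm high, side walls and two dividers 16 mm, floor 3 mm thick. Three cells 66 mm square, centres at y = +69, 0, -69 mm; a seated tin has 5 mm of play each way and its centre 42 mm above the tote's underside
- push (a point): centre of the outer face of the tote's left (+y) end wall, 23 mm above its underside: push here towards the stop. The tote starts 120 to 200 mm short of home; the rollers resist with only 1 to 2 N
- tin_a_center (a point): centre (39 mm above its underside) of the left one of three identical closed tins, upright, 56 mm in diameter, 78 mm tall, bare metal with a paper and green band; z up the tin. It starts in the tote's left cell (y = 69 mm). 13 mm are free between neighbouring tins, so grip across the track, over the low side walls
- tin_b_center (a point): centre (39 mm above its underside) of the middle one of three identical closed tins, upright, 56 mm in diameter, 78 mm tall, bare metal with a paper and green band; z up the tin. It starts in the tote's middle cell (y = 0 mm). 13 mm are free between neighbouring tins, so grip across the track, over the low side walls
- tin_c_center (a point): centre (39 mm above its underside) of the right one of three identical closed tins, upright, 56 mm in diameter, 78 mm tall, bare metal with a paper and green band; z up the tin. It starts in the tote's right cell (y = -69 mm). 13 mm are free between neighbouring tins, so grip across the track, over the low side walls
- tin_a: the left tin, whole: its origin is at the centre of its underside, z up. The three weigh 0.19 to 0.69 kg with what is left in them, the heaviest at least 0.2 kg more than the next; which one it is changes every time
- tin_b: the middle tin, whole: its origin is at the centre of its underside, z up. The three weigh 0.19 to 0.69 kg with what is left in them, the heaviest at least 0.2 kg more than the next; which one it is changes every time
- tin_c: the right tin, whole: its origin is at the centre of its underside, z up. The three weigh 0.19 to 0.69 kg with what is left in them, the heaviest at least 0.2 kg more than the next; which one it is changes every time
- loupe: black eyepiece loupe, 35 mm in diameter, 34 mm tall, origin at its underside; leave alone
- ink_bottle: small dark blue bottle with a black cap, 36 mm in diameter, 58 mm tall, origin at its underside; leave alone
- gauge_block: light grey steel gauge block, 9x35x30 mm, origin at its underside; leave alone
- v_block: steel V-block, 45x44x36 mm, origin at its underside; leave alone
Mind the look-alikes: they are no part of the job. What is shaped like the tin_b but brown is not meant.

How it is judged:
By the outcome, as a careful person would: the job done as asked, in the order asked, and still so for the second after the job is handed in, while the arm keeps its last pose, push and grip.
It also fails if it takes over 70 s, if anything falls off the work surface, if the arm or the gripper's body presses on something with over 40 N, if the wrist force passes 120 N, or if a joint passes its speed limit or range.

## Working session

There is one attempt and no reset: what is moved stays moved. The work goes in short steps, Python scripts to look and compute and a tool call to move; the robot and the scene stay as the last step left them, time stands still between calls to the robot, and variables do not carry over. Pictures are saved under pics/ and viewed, at most 10 in all, crops included, and the job is handed in when it is done.

Besides the shell and the picture viewer there is one more tool, called after "Request:" in YAML: its name, and indented under it one key for each argument. jog_arm: Moves the arm, as the interface text tells. Its arguments: {"type":"object","properties":{"commands":{"type":"array","items":{"type":"array","items":{"type":"number"}}},"squeeze":{"type":"number"}},"required":["commands"]}

```bash
mkdir -p pics; cat > h.py <<'E'
import numpy as np, cv2
from bench import monitor, eyes, job
def snap(n,f):
    im=eyes.grab_frame(n); cv2.imwrite('pics/'+f,im[:,:,::-1]); return im
def ray(n,u,v):
    p=eyes.camera_params(n); R=cv2.Rodrigues(np.array(p['rvec'],float))[0]; t=np.array(p['tvec'],float).ravel()
    d=R.T@np.array([(u-p['cx'])/p['fx'],(v-p['cy'])/p['fy'],1]); return -R.T@t,d
def onz(n,u,v,z):
    c,d=ray(n,u,v); return c+d*(z-c[2])/d[2]
def proj(n,P):
    p=eyes.camera_params(n); K=np.array([[p['fx'],0,p['cx']],[0,p['fy'],p['cy']],[0,0,1.]])
    return cv2.projectPoints(np.array(P,float).reshape(-1,3),np.array(p['rvec'],float),np.array(p['tvec'],float),K,None)[0].reshape(-1,2)
E
python3 - <<'E'
from h import *
snap('scene','s1.png'); snap('top','t1.png')
o=monitor.get_obs(); print(o)
for n in('scene','top'): print(n,ray(n,320,200))
E
```

```text
{'time_s': 0.1, 'joints': array([-1.14177093e+00,  1.16437633e-01,  1.44216043e+00,  7.49386821e-06,
        1.58399535e+00, -3.78062304e-02]), 'qd': array([-1.38130004e-03,  6.71455758e-05, -1.97923139e-03,  1.36837607e-03,
       -1.29649859e-04, -4.74622989e-04]), 'joint_torque': array([ 3.65731816e-03, -7.22891593e+01, -6.23863363e+01,  7.82594131e-02,
        2.27972452e-02, -1.21052567e-04]), 'ee_pos': array([ 303.71020864, -602.62590737,  218.00288249]), 'tool_rot': array([[ 8.92998689e-01,  4.50059079e-01, -4.09482922e-04],
       [ 4.50059263e-01, -8.92998223e-01,  9.13171403e-04],
       [ 4.53135586e-05, -9.99752448e-04, -9.99999499e-01]]), 'force': array([-0.38691802,  0.36771726,  0.40292847]), 'wrist_torque': array([-0.03906406, -0.0564275 , -0.04928939]), 'finger_force': 0.0, 'width': 92.75436394708609}
scene (array([-104.92559487,  704.51423733,  678.13310386]), array([ 0.59299582, -0.59318292, -0.54456107]))
top (array([ 334.90428486,   20.80962543, 1425.04650884]), array([ 0.15358102,  0.01436192, -0.98813406]))
```

View pics/s1.png

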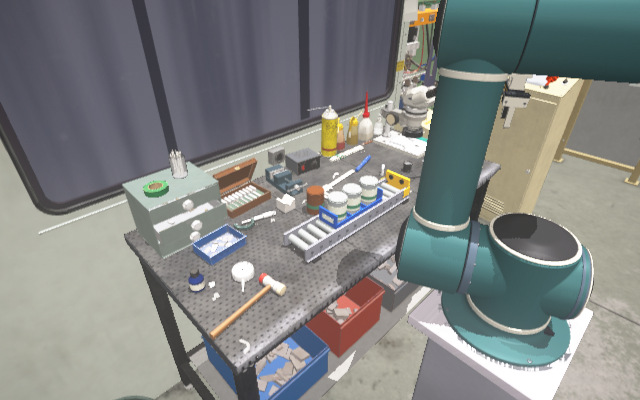

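View pics/t1.png

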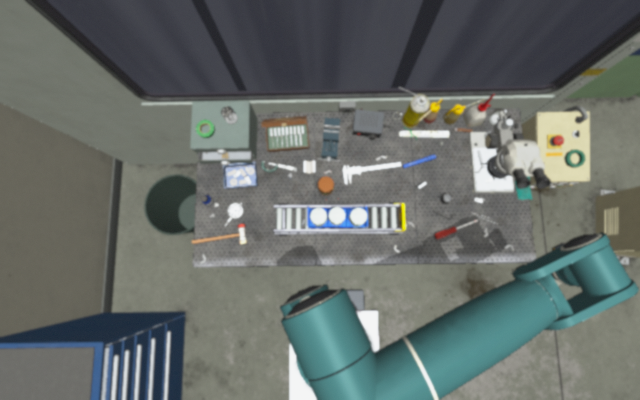

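Scene: the tote with three white-topped tins is around (354,198), the brown decoy at (316,198), the yellow stop at (398,182). Top: the track runs from (275,218) to (405,217), tins at about (318,216), (337,216), (359,216). I'll enlarge the top view and measure.

```bash
python3 - <<'E'
from h import *
t=cv2.imread('pics/t1.png'); s=cv2.imread('pics/s1.png')
a=cv2.resize(t[190:245,260:420],None,fx=5,fy=5,interpolation=cv2.INTER_CUBIC)
b=cv2.resize(s[155:265,275:435],None,fx=5,fy=5,interpolation=cv2.INTER_CUBIC)[:, :]
b=cv2.resize(b,None,fx=.58,fy=.58)
c=np.zeros((a.shape[0]+b.shape[0],800,3),np.uint8); c[:a.shape[0]]=a; c[a.shape[0]:,:b.shape[1]]=b
cv2.imwrite('pics/c1.png',c[:600])
h=cv2.cvtColor(t,cv2.COLOR_BGR2HSV); 
def st(m,name,z):
    n,l,S,C=cv2.connectedComponentsWithStats(m.astype(np.uint8))
    for i in range(1,n):
        x,y,w,hh,A=S[i]
        if A>15 and 265<C[i][0]<415 and 195<C[i][1]<240: print(name,S[i],C[i],onz('top',*C[i],z).round(1))
st(cv2.inRange(h,(20,120,120),(35,255,255))>0,'yel',76)
st(cv2.inRange(h,(105,120,80),(125,255,255))>0,'blue',70)
st((cv2.inRange(h,(0,0,190),(180,40,255))>0),'white',121)
for u,v in((275,205),(275,232),(404,204),(404,231)): print(u,v,onz('top',u,v,48).round(1))
E
```

```text
yel [400 203   6  28 125] [402.888 216.6  ] [ 479.6 -253.8   76. ]
blue [308 208   8  20  66] [309.98484848 219.57575758] [475.2  77.4  70. ]
blue [319 208  35  20 209] [340.53110048 221.36363636] [466.9 -31.8  70. ]
blue [360 220   9   8  28] [364.78571429 224.39285714] [ 454.7 -118.    70. ]
white [275 205  72  28 602] [295.29401993 220.85880399] [466.3 126.  121. ]
white [309 205  22  20 277] [318.42960289 213.9566787 ] [488.9  45.9 121. ]
white [373 204  27  26 325] [384.52615385 217.34153846] [ 473.3 -181.5  121. ]
white [328 206  24  19 238] [336.95378151 214.44957983] [486.1 -18.  121. ]
white [350 206  17  19 230] [358.16521739 215.55217391] [481. -91. 121.]
275 205 [533.2 206.2  48. ]
275 232 [434.4 205.7  48. ]
404 204 [ 528.8 -265.9   48. ]
404 231 [ 430.4 -260.8   48. ]
```

View pics/c1.png

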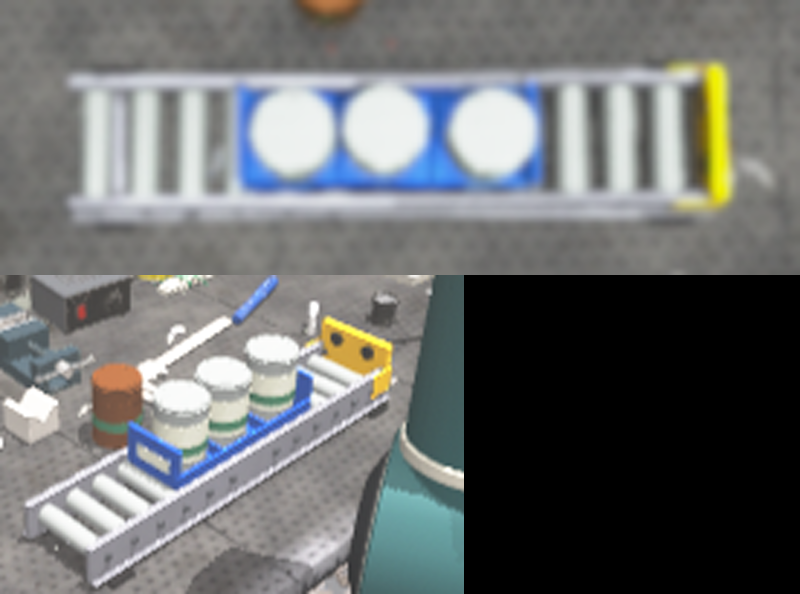

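```bash
python3 - <<'E'
from h import *
t=cv2.imread('pics/t1.png')
g=lambda X,Y:((X+.5)/5+260-.5,(Y+.5)/5+190-.5)
# tin tops: blobs in enlarged crop with erosion
a=cv2.resize(t[190:245,260:420],None,fx=5,fy=5,interpolation=cv2.INTER_CUBIC)
for X,Y in((293,131),(386,130),(493,130)): print('tin',onz('top',*g(X,Y),121).round(1))
for n,X,Y,z in(('toteL',238,136,86),('toteR',541,136,86),('openU',72,80,48),('openL',72,208,48),('stopU',706,70,76),('stopL',706,205,76),('railUr',690,76,48),('railLr',690,203,48)): print(n,onz('top',*g(X,Y),z).round(1))
# rails: brightness ridge columns away from rollers
G=cv2.cvtColor(a,cv2.COLOR_BGR2GRAY).astype(float)
for lo,hi in((68,95),(190,222)):
    xs=np.r_[90:230,550:680]; ys=[lo+np.argmax(np.abs(np.diff(G[lo:hi,x]))) for x in xs]
    k=np.polyfit(xs,ys,1); r=np.abs(np.polyval(k,xs)-ys); k=np.polyfit(xs[r<4],np.array(ys)[r<4],1)
    print('rail',k,[onz('top',*g(x,np.polyval(k,x)),48).round(1) for x in(72,700)])
E
```

```text
tin [482.5  46.8 121. ]
tin [482.1 -17.4 121. ]
tin [480.9 -91.2 121. ]
toteL [483.6  86.5  86. ]
toteR [ 479.9 -127.9   86. ]
openU [531.1 209.9  48. ]
openL [437.3 209.4  48. ]
stopU [ 526.5 -248.7   76. ]
stopL [ 430.  -243.9   76. ]
railUr [ 526.2 -242.4   48. ]
railLr [ 433.6 -237.9   48. ]
rail [-2.45054194e-03  7.22394553e+01] [array([537. , 209.9,  48. ]), array([ 530.2, -249.9,   48. ])]
rail [5.47592356e-03 2.03514110e+02] [array([440.3, 209.4,  48. ]), array([ 430.4, -245. ,   48. ])]
```

Request:
jog_arm:
  commands:
    - [0.486,-0.564,0,-62.4,0]
    - [0.486,-0.564,0,-62.4,0]
    - [0.486,-0.564,0,-62.4,0]
    - [0.486,-0.564,0,-62.4,0]
    - [0.486,-0.564,0,-62.4,0]
    - [0.486,-0.564,0,-62.4,0]
    - [0.486,-0.564,0,-62.4,0]
    - [0.486,-0.564,0,-62.4,0]
    - [0.486,-0.564,0,-62.4,0]
    - [0.486,-0.564,0,-62.4,0]
    - [0.486,-0.564,0,-62.4,0]
    - [0.486,-0.564,0,-62.4,0]
    - [0.486,-0.564,0,-62.4,0]
    - [0.486,-0.564,0,-62.4,0]
    - [0.486,-0.564,0,-62.4,0]
    - [0.486,-0.564,0,-62.4,0]
    - [0.486,-0.564,0,-62.4,0]
    - [0.486,-0.564,0,-62.4,0]
    - [0.486,-0.564,0,-62.4,0]
    - [0.486,-0.564,0,-62.4,0]
  squeeze: 20

```text
time_s: 2.1
ee_pos: [483.9, 118.6, 218.8]
tool_rot: [[0.017, 1.0, 0.0], [1.0, -0.017, 0.0], [0.0, 0.0, -1.0]]
force: [-0.3, 0.1, -0.2]
width: 0.3
finger_force: 0.0
```

Request:
jog_arm:
  commands:
    - [0,0,0.04,0,0]
    - [0,0,0.08,0,0]
    - [0,0,0.12,0,0]
    - [0,0,0.15,0,0]
    - [0,0,0.159,0,0]
    - [-0.01,0,0.159,0,0]
    - [-0.018,0,0.159,0,0]
    - [-0.022,0,0.159,0,0]
    - [-0.026,0,0.159,0,0]
    - [-0.03,0,0.159,0,0]
    - [-0.035,0,0.159,0,0]
    - [-0.04,0,0.159,0,0]
    - [-0.046,0,0.159,0,0]
    - [-0.052,0,0.159,0,0]
    - [-0.058,0,0.159,0,0]
    - [-0.065,0,0.159,0,0]
    - [-0.072,0,0.159,0,0]
    - [-0.079,0,0.159,0,0]
    - [-0.085,0,0.159,0,0]
    - [-0.09,0,0.159,0,0]

```text
time_s: 4.1
ee_pos: [482.5, 29.0, 59.6]
tool_rot: [[0.015, 1.0, -0.0], [1.0, -0.015, -0.0], [-0.0, -0.0, -1.0]]
force: [1.8, 3.4, -0.2]
width: 0.2
finger_force: 1.3
```

```bash
python3 - <<'E'
from h import *
s=snap('scene','s2.png'); o=monitor.get_obs(); print(o['ee_pos'],o['force'])
b=cv2.resize(s[140:270,275:445],None,fx=4,fy=4,interpolation=cv2.INTER_CUBIC); cv2.imwrite('pics/s2c.png',b[:,:,::-1])
E
```

```text
[482.45961398  28.52115418  59.54046008] [ 0.53307251 -0.43849176  0.10622859]
```

View pics/s2c.png

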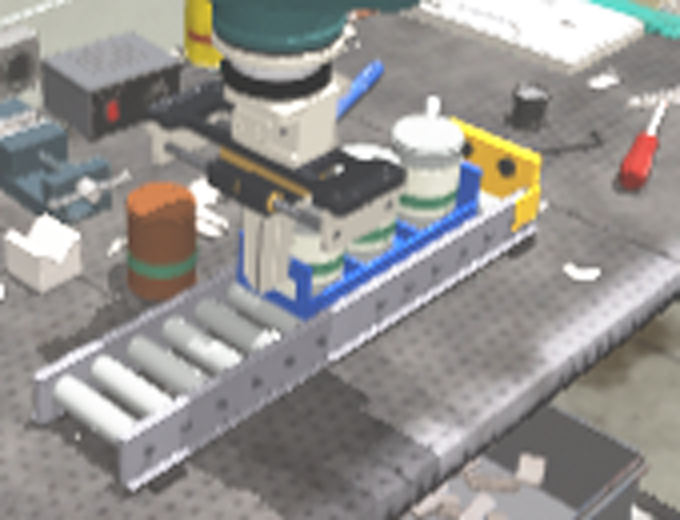

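The fingers sit against the tote's left wall and the tote slides cleanly, its tins upright. I continue the push.

Request:
jog_arm:
  commands:
    - [-0.004,0,0,0,0]
    - [-0.01,0,0,0,0]
    - [-0.016,0,0,0,0]
    - [-0.022,0,0,0,0]
    - [-0.028,0,0,0,0]
    - [-0.033,0,0,0,0]
    - [-0.038,0,0,0,0]
    - [-0.042,0,0,0,0]
    - [-0.045,0,0,0,0]
    - [-0.047,0,0,0,0]
    - [-0.049,0,0,0,0]
    - [-0.051,0,0,0,0]
    - [-0.053,0,0,0,0]
    - [-0.055,0,0,0,0]

```text
time_s: 5.55
ee_pos: [481.8, -25.5, 59.6]
tool_rot: [[0.015, 1.0, 0.0], [1.0, -0.015, -0.0], [-0.0, 0.0, -1.0]]
force: [0.6, 1.0, -1.0]
width: 0.3
finger_force: 0.9
```

Request:
jog_arm:
  commands:
    - [-0.0015,0,0,0,0]
    - [-0.003,0,0,0,0]
    - [-0.0045,0,0,0,0]
    - [-0.006,0,0,0,0]

```text
time_s: 5.95
ee_pos: [481.8, -27.8, 59.7]
tool_rot: [[0.014, 1.0, 0.0], [1.0, -0.014, 0.008], [0.008, 0.0, -1.0]]
force: [0.2, 48.3, 2.8]
width: 0.5
finger_force: 24.0
```

Request:
jog_arm:
  commands:
    - [0.003,0,0,0,0]
    - [0.008,0,0,0,0]
    - [0.03,0,0,0,0]
    - [0.06,0,-0.04,0,0]
    - [0.1,0,-0.09,0,0.5]
    - [0.15,0,-0.12,0,1]
    - [0.19,0,-0.12,0,1]
    - [0.19,0,-0.12,0,1]

```text
time_s: 6.75
ee_pos: [484.8, 162.2, 181.6]
tool_rot: [[0.012, 1.0, 0.003], [1.0, -0.012, 0.001], [0.001, 0.003, -1.0]]
force: [0.8, -0.6, 0.2]
width: 28.0
finger_force: 0.0
```

```bash
python3 - <<'E'
from h import *
s=snap('scene','s3.png'); t=snap('top','t3.png'); print(monitor.get_obs()['ee_pos'])
a=cv2.resize(t[190:245,260:420],None,fx=5,fy=5,interpolation=cv2.INTER_CUBIC)
b=cv2.resize(s[150:230,320:440],None,fx=4,fy=4,interpolation=cv2.INTER_CUBIC)
c=np.zeros((600,800,3),np.uint8); c[:275]=a; c[275:595,:480]=b; cv2.imwrite('pics/c3.png',c[:,:,::-1])
E
```

```text
[484.4340274  159.59872563 179.71802877]
```

View pics/c3.png

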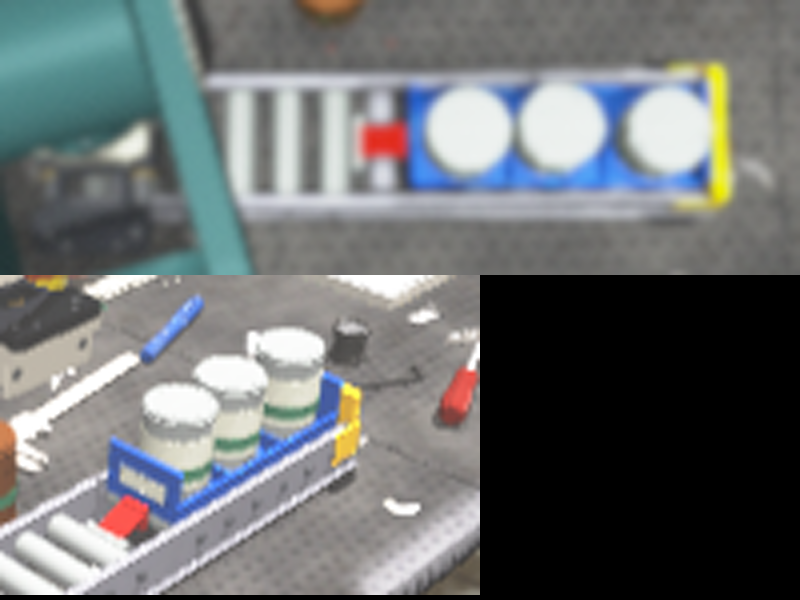

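The red catch is up behind the tote at top-crop (385,141), and the tote rests at the stop. Tin tops are at about (468,131), (561,129), (668,131) in the crop.

```bash
python3 - <<'E'
from h import *
t=cv2.imread('pics/t3.png'); a=cv2.resize(t[190:245,260:420],None,fx=5,fy=5,interpolation=cv2.INTER_CUBIC)
g=lambda X,Y:((X+.5)/5+259.5,(Y+.5)/5+189.5)
c=cv2.HoughCircles(a[:,:,2],cv2.HOUGH_GRADIENT,1,60,param1=80,param2=12,minRadius=36,maxRadius=52)
for X,Y,r in c[0][:6]: print(X,Y,r,onz('top',*g(X,Y),121).round(1))
for X,Y in((468,131),(561,129),(668,131)): print('eye',onz('top',*g(X,Y),121).round(1))
print('tote left',onz('top',*g(410,136),86).round(1))
# second view: scene tin-top ellipse centres from crop
for X,Y in((181,133),(231,102),(289,70)): print('scene',onz('scene',(X+.5)/4+319.5,(Y+.5)/4+149.5,121).round(1))
E
```

```text
467.5 129.5 42.4 [481.5 -73.6 121. ]
559.5 125.5 43.5 [ 483.2 -137.1  121. ]
669.5 130.5 42.2 [ 478.5 -212.5  121. ]
263.5 130.5 43.5 [483.2  67.2 121. ]
341.5 110.5 45.9 [496.2  13.  121. ]
100.5 139.5 46.6 [478.8 179.9 121. ]
eye [480.5 -73.9 121. ]
eye [ 480.8 -138.   121. ]
eye [ 478.1 -211.5  121. ]
tote left [481.5 -35.3  86. ]
scene [474.9 -67.5 121. ]
scene [ 478.4 -133.5  121. ]
scene [ 478.6 -210.7  121. ]
```

Request:
jog_arm:
  commands:
    - [-0.04,0,0,0,1]
    - [-0.08,0,0,0,1]
    - [-0.12,0,0,0,1]
    - [-0.16,-0.001,0,0,1]
    - [-0.2,-0.001,0,0,1]
    - [-0.225,-0.001,0,0,1]
    - [-0.234,-0.001,0,0,1]
    - [-0.234,-0.001,0,0,1]
    - [-0.234,-0.001,0,0,1]
    - [-0.234,-0.001,0,0,1]
    - [-0.234,-0.001,0,0,1]

```text
time_s: 7.95
ee_pos: [480.1, -74.6, 179.6]
tool_rot: [[0.014, 1.0, 0.0], [1.0, -0.014, 0.0], [0.0, 0.0, -1.0]]
force: [0.3, 0.1, 0.7]
width: 92.6
finger_force: 0.0
```

Request:
jog_arm:
  commands:
    - [0,0,0.03,0,1]
    - [0,0,0.06,0,1]
    - [0,0,0.09,0,1]
    - [0,0,0.106,0,1]
    - [0,0,0.1135,0,1]
    - [0,0,0.1135,0,1]
    - [0,0,0.1135,0,0.7]
    - [0,0,0.1135,0,0.65]
    - [0,0,0.1135,0,0.5]
    - [0,0,0.1135,0,0.4]
    - [0,0,0.1135,0,0.4]
    - [0,0,0.1135,0,0.4]
    - [0,0,0.1135,0,0.4]
    - [0,0,0.1135,0,0.4]
  squeeze: 30

```text
time_s: 9.35
ee_pos: [480.2, -75.4, 66.3]
tool_rot: [[0.015, 1.0, 0.0], [1.0, -0.015, -0.0], [-0.0, 0.0, -1.0]]
force: [1.4, -0.0, 2.2]
width: 54.7
finger_force: 30.0
```

Request:
jog_arm:
  commands:
    - [0,0,-0.003,0,0.4]
    - [0,0,-0.01,0,0.4]
    - [0,0,-0.02,0,0.4]
    - [0,0,-0.032,0,0.4]
    - [0,0,-0.046,0,0.4]
    - [0,0,-0.06,0,0.4]
    - [0,0,-0.068,0,0.4]
    - [0,0,-0.07,0,0.4]
    - [0,0,-0.07,0,0.4]
    - [0,0,-0.07,0,0.4]
    - [0,0,-0.07,0,0.4]
    - [0,0,-0.07,0,0.4]
    - [0,0,-0.07,0,0.4]
    - [0,0,-0.07,0,0.4]

```text
time_s: 10.75
ee_pos: [480.0, -75.4, 136.0]
tool_rot: [[0.015, 1.0, -0.0], [1.0, -0.015, 0.0], [0.0, -0.0, -1.0]]
force: [0.0, -0.4, -2.2]
width: 55.0
finger_force: 30.0
```

```bash
python3 - <<'E'
from h import *
for i in range(5):
    o=monitor.get_obs(); print(o['force'].round(2),o['wrist_torque'].round(3),o['ee_pos'].round(1)); eyes.grab_frame('top')
E
```

```text
[ 0.02 -0.4  -2.21] [-0.026 -0.117 -0.027] [480.  -75.4 136. ]
[ 0.22 -0.12 -2.25] [-0.008 -0.115 -0.03 ] [480.  -75.4 136.1]
[ 0.23 -0.42 -1.6 ] [-0.005 -0.113 -0.001] [480.1 -75.4 136.2]
[-0.57 -0.5  -2.31] [-0.077 -0.113  0.006] [480.  -75.4 136.1]
[-0.27  0.64 -2.69] [-0.006 -0.101  0.026] [480.  -75.4 136.1]
```

Tin a reads about 2.2 N. Setting it back.

Request:
jog_arm:
  commands:
    - [0,0,0.015,0,0.4]
    - [0,0,0.03,0,0.4]
    - [0,0,0.045,0,0.4]
    - [0,0,0.055,0,0.4]
    - [0,0,0.062,0,0.4]
    - [0,0,0.066,0,0.4]
    - [0,0,0.068,0,0.4]
    - [0,0,0.0695,0,0.4]
    - [0,0,0.07,0,0.4]
    - [0,0,0.07,0,0.4]
    - [0,0,0.07,0,0.62]
    - [0,0,0.07,0,0.66]
    - [0,0,0.07,0,0.75]
    - [0,0,0.07,0,1]
    - [0,0,0.07,0,1]
    - [0,0,0.07,0,1]

```text
time_s: 12.6
ee_pos: [480.1, -75.4, 66.2]
tool_rot: [[0.015, 1.0, 0.0], [1.0, -0.015, -0.0], [-0.0, 0.0, -1.0]]
force: [-0.4, -1.0, 0.7]
width: 88.5
finger_force: 0.0
```

Request:
jog_arm:
  commands:
    - [0,0,-0.02,0,1]
    - [0,0,-0.05,0,1]
    - [0,0,-0.08,0,1]
    - [0,0,-0.1,0,1]
    - [-0.02,0.001,-0.1,0,1]
    - [-0.045,0.001,-0.1,0,1]
    - [-0.063,0.001,-0.1,0,1]
    - [-0.063,0.001,-0.1,0,1]
    - [-0.063,0.001,-0.1,0,1]
    - [-0.063,0.001,-0.1,0,1]

```text
time_s: 13.6
ee_pos: [480.1, -137.7, 166.1]
tool_rot: [[0.014, 1.0, -0.0], [1.0, -0.014, 0.0], [0.0, -0.0, -1.0]]
force: [-0.1, 0.6, -0.4]
width: 93.0
finger_force: 0.0
```

```bash
python3 - <<'E'
from h import *
s=snap('scene','s4.png'); o=monitor.get_obs(); print(o['ee_pos'].round(1),o['width'],o['force'])
b=cv2.resize(s[130:230,320:450],None,fx=5,fy=5,interpolation=cv2.INTER_CUBIC); cv2.imwrite('pics/s4c.png',b[:,:,::-1])
E
```

```text
[ 480.2 -137.7  166.2] 93.00841317951505 [-0.26109783 -0.52966367 -0.32368141]
```

View pics/s4c.png

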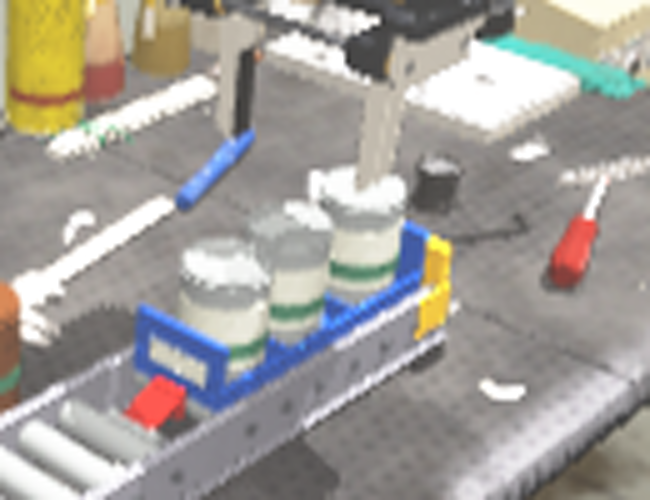

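Tin a (225,300) is back upright in its cell, with the catch still up at (155,400). Next is tin b.

Request:
jog_arm:
  commands:
    - [0,0,0.03,0,1]
    - [0,0,0.06,0,1]
    - [0,0,0.09,0,1]
    - [0,0,0.1,0,1]
    - [0,0,0.1,0,1]
    - [0,0,0.1,0,0.7]
    - [0,0,0.1,0,0.65]
    - [0,0,0.1,0,0.5]
    - [0,0,0.1,0,0.4]
    - [0,0,0.1,0,0.4]
    - [0,0,0.1,0,0.4]
    - [0,0,0.1,0,0.4]
    - [0,0,0.1,0,0.4]
  squeeze: 30

```text
time_s: 14.95
ee_pos: [480.4, -138.5, 66.5]
tool_rot: [[0.015, 1.0, 0.001], [1.0, -0.015, -0.0], [-0.0, 0.001, -1.0]]
force: [3.5, -0.9, 4.2]
width: 54.6
finger_force: 30.0
```

Request:
jog_arm:
  commands:
    - [0,0,-0.003,0,0.4]
    - [0,0,-0.01,0,0.4]
    - [0,0,-0.02,0,0.4]
    - [0,0,-0.032,0,0.4]
    - [0,0,-0.046,0,0.4]
    - [0,0,-0.06,0,0.4]
    - [0,0,-0.068,0,0.4]
    - [0,0,-0.07,0,0.4]
    - [0,0,-0.07,0,0.4]
    - [0,0,-0.07,0,0.4]
    - [0,0,-0.07,0,0.4]
    - [0,0,-0.07,0,0.4]
    - [0,0,-0.07,0,0.4]
    - [0,0,-0.07,0,0.4]

```text
time_s: 16.35
ee_pos: [480.1, -138.4, 136.0]
tool_rot: [[0.015, 1.0, -0.0], [1.0, -0.015, 0.0], [0.0, -0.0, -1.0]]
force: [-0.6, -0.0, -3.4]
width: 54.4
finger_force: 30.0
```

```bash
python3 - <<'E'
from h import *
for i in range(5):
    o=monitor.get_obs(); print(o['force'].round(2),o['ee_pos'].round(1),o['width']); eyes.grab_frame('top')
E
```

```text
[-0.56 -0.   -3.37] [ 480.1 -138.4  136. ] 54.35741725844746
[-0.5  -0.37 -3.02] [ 480.1 -138.4  136.1] 54.313637671421425
[-0.3   0.64 -3.59] [ 480.1 -138.4  136.1] 54.428851018814086
[-0.61  0.16 -2.5 ] [ 480.1 -138.4  136.1] 54.7521026855646
[-0.37 -0.54 -2.72] [ 480.1 -138.4  136.1] 54.15245708686725
```

Tin b reads about 3.0 N. Setting it back and moving to c.

Request:
jog_arm:
  commands:
    - [0,0,0.015,0,0.4]
    - [0,0,0.03,0,0.4]
    - [0,0,0.045,0,0.4]
    - [0,0,0.055,0,0.4]
    - [0,0,0.062,0,0.4]
    - [0,0,0.066,0,0.4]
    - [0,0,0.068,0,0.4]
    - [0,0,0.0695,0,0.4]
    - [0,0,0.07,0,0.4]
    - [0,0,0.07,0,0.4]
    - [0,0,0.07,0,0.62]
    - [0,0,0.07,0,0.66]
    - [0,0,0.07,0,0.75]
    - [0,0,0.07,0,1]
    - [0,0,0.07,0,1]
    - [0,0,0.07,0,1]

```text
time_s: 18.2
ee_pos: [480.1, -138.4, 66.2]
tool_rot: [[0.015, 1.0, 0.0], [1.0, -0.015, 0.0], [0.0, 0.0, -1.0]]
force: [0.3, 0.8, 0.0]
width: 89.2
finger_force: 0.0
```

Request:
jog_arm:
  commands:
    - [0,0,-0.02,0,1]
    - [0,0,-0.05,0,1]
    - [0,0,-0.08,0,1]
    - [0,0,-0.1,0,1]
    - [-0.02,0,-0.1,0,1]
    - [-0.045,0,-0.1,0,1]
    - [-0.065,0,-0.1,0,1]
    - [-0.073,0,-0.1,0,1]
    - [-0.073,0,-0.1,0,1]
    - [-0.073,0,-0.1,0,1]
    - [-0.073,0,-0.1,0,1]

```text
time_s: 19.3
ee_pos: [479.1, -210.7, 166.2]
tool_rot: [[0.014, 1.0, 0.0], [1.0, -0.014, 0.0], [0.0, 0.0, -1.0]]
force: [-0.0, 0.4, 0.4]
width: 93.0
finger_force: 0.0
```

```bash
python3 - <<'E'
from h import *
s=snap('scene','s5.png'); o=monitor.get_obs(); print(o['ee_pos'].round(1),o['width'],o['force'])
b=cv2.resize(s[130:230,320:450],None,fx=5,fy=5,interpolation=cv2.INTER_CUBIC); cv2.imwrite('pics/s5c.png',b[:,:,::-1])
E
```

```text
[ 479.1 -210.7  166.2] 92.80733077713715 [ 0.00706549 -0.51712593 -0.22587082]
```

View pics/s5c.png

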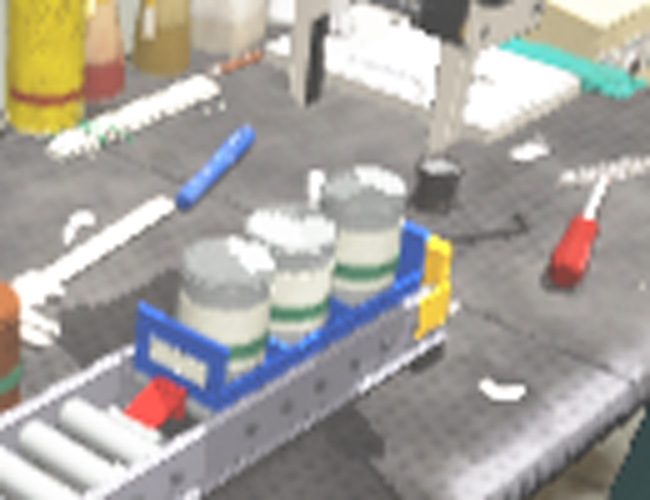

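Tins a and b stand upright in their cells. Next is tin c.

Request:
jog_arm:
  commands:
    - [0,0,0.03,0,1]
    - [0,0,0.06,0,1]
    - [0,0,0.09,0,1]
    - [0,0,0.1,0,1]
    - [0,0,0.1,0,1]
    - [0,0,0.1,0,0.7]
    - [0,0,0.1,0,0.65]
    - [0,0,0.1,0,0.5]
    - [0,0,0.1,0,0.4]
    - [0,0,0.1,0,0.4]
    - [0,0,0.1,0,0.4]
    - [0,0,0.1,0,0.4]
    - [0,0,0.1,0,0.4]
  squeeze: 30

```text
time_s: 20.65
ee_pos: [479.3, -211.5, 66.5]
tool_rot: [[0.015, 1.0, 0.001], [1.0, -0.015, -0.0], [-0.0, 0.001, -1.0]]
force: [1.5, 0.1, 5.3]
width: 55.2
finger_force: 29.7
```

Request:
jog_arm:
  commands:
    - [0,0,-0.003,0,0.4]
    - [0,0,-0.01,0,0.4]
    - [0,0,-0.02,0,0.4]
    - [0,0,-0.032,0,0.4]
    - [0,0,-0.046,0,0.4]
    - [0,0,-0.06,0,0.4]
    - [0,0,-0.068,0,0.4]
    - [0,0,-0.07,0,0.4]
    - [0,0,-0.07,0,0.4]
    - [0,0,-0.07,0,0.4]
    - [0,0,-0.07,0,0.4]
    - [0,0,-0.07,0,0.4]
    - [0,0,-0.07,0,0.4]
    - [0,0,-0.07,0,0.4]

```text
time_s: 22.05
ee_pos: [479.0, -211.4, 136.0]
tool_rot: [[0.015, 1.0, -0.0], [1.0, -0.015, 0.0], [0.0, -0.0, -1.0]]
force: [0.4, 0.1, -6.5]
width: 55.7
finger_force: 29.7
```

```bash
python3 - <<'E'
from h import *
for i in range(5):
    o=monitor.get_obs(); print(o['force'].round(2),o['ee_pos'].round(1),o['width']); eyes.grab_frame('top')
E
```

```text
[ 0.42  0.14 -6.48] [ 479.  -211.4  136. ] 55.731021452183015
[-1.23  0.39 -5.82] [ 479.  -211.4  136.1] 55.3561549214222
[-0.14  0.25 -5.48] [ 479.  -211.4  136.1] 55.56260047975857
[ 0.1   0.43 -4.95] [ 479.  -211.4  136.1] 55.36975784680817
[ 0.42  0.14 -6.84] [ 479.  -211.4  136.1] 55.39785451911126
```

Tin c reads about 5.9 N, clearly the heaviest. I set it back in its cell as asked, then pick it up again and hold it high.

Request:
jog_arm:
  commands:
    - [0,0,0.015,0,0.4]
    - [0,0,0.03,0,0.4]
    - [0,0,0.045,0,0.4]
    - [0,0,0.055,0,0.4]
    - [0,0,0.062,0,0.4]
    - [0,0,0.066,0,0.4]
    - [0,0,0.068,0,0.4]
    - [0,0,0.0695,0,0.4]
    - [0,0,0.07,0,0.4]
    - [0,0,0.07,0,0.4]
    - [0,0,0.07,0,0.62]
    - [0,0,0.07,0,0.66]
    - [0,0,0.07,0,0.75]
    - [0,0,0.07,0,0.8]
    - [0,0,0.07,0,0.8]
    - [0,0,0.07,0,0.8]
    - [0,0,0.07,0,0.8]
    - [0,0,0.07,0,0.8]
    - [0,0,0.07,0,0.8]
    - [0,0,0.07,0,0.8]

```text
time_s: 24.3
ee_pos: [479.0, -211.4, 66.1]
tool_rot: [[0.015, 1.0, -0.0], [1.0, -0.015, 0.0], [0.0, -0.0, -1.0]]
force: [-0.7, -0.1, -0.0]
width: 74.1
finger_force: 0.0
```

Request:
jog_arm:
  commands:
    - [0,0,0,0,0.7]
    - [0,0,0,0,0.65]
    - [0,0,0,0,0.5]
    - [0,0,0,0,0.4]
    - [0,0,0,0,0.4]
    - [0,0,0,0,0.4]
    - [0,0,0,0,0.4]
    - [0,0,0,0,0.4]
  squeeze: 30

```text
time_s: 25.1
ee_pos: [479.1, -211.4, 66.2]
tool_rot: [[0.015, 1.0, 0.0], [1.0, -0.015, -0.0], [-0.0, 0.0, -1.0]]
force: [1.2, 0.0, -0.0]
width: 55.3
finger_force: 29.7
```

Request:
jog_arm:
  commands:
    - [0,0,-0.003,0,0.4]
    - [0,0,-0.01,0,0.4]
    - [0,0,-0.02,0,0.4]
    - [0,0,-0.032,0,0.4]
    - [0,0,-0.046,0,0.4]
    - [0,0,-0.06,0,0.4]
    - [0,0,-0.075,0,0.4]
    - [0,0,-0.09,0,0.4]
    - [0,0,-0.105,0,0.4]
    - [0,0,-0.12,0,0.4]
    - [0,0,-0.13,0,0.4]
    - [0,0,-0.135,0,0.4]
    - [0,0,-0.135,0,0.4]
    - [0,0,-0.135,0,0.4]
    - [0,0,-0.135,0,0.4]
    - [0,0,-0.135,0,0.4]
    - [0,0,-0.135,0,0.4]
    - [0,0,-0.135,0,0.4]

```text
time_s: 26.9
ee_pos: [479.0, -211.4, 201.0]
tool_rot: [[0.015, 1.0, -0.0], [1.0, -0.015, 0.0], [0.0, -0.0, -1.0]]
force: [-0.1, -0.4, -5.2]
width: 55.5
finger_force: 29.7
```

```bash
python3 - <<'E'
from h import *
s=snap('scene','s6.png'); o=monitor.get_obs(); print(o['ee_pos'].round(1),o['width'],o['force'],o['qd'].round(3))
b=cv2.resize(s[110:230,310:450],None,fx=5,fy=5,interpolation=cv2.INTER_CUBIC); cv2.imwrite('pics/s6c.png',b[:,:,::-1])
E
```

```text
[ 479.  -211.4  201.1] 55.61322485492195 [ 0.47196504 -0.0892418  -5.59594929] [-0.001 -0.    -0.001  0.    -0.002  0.   ]
```

View pics/s6c.png

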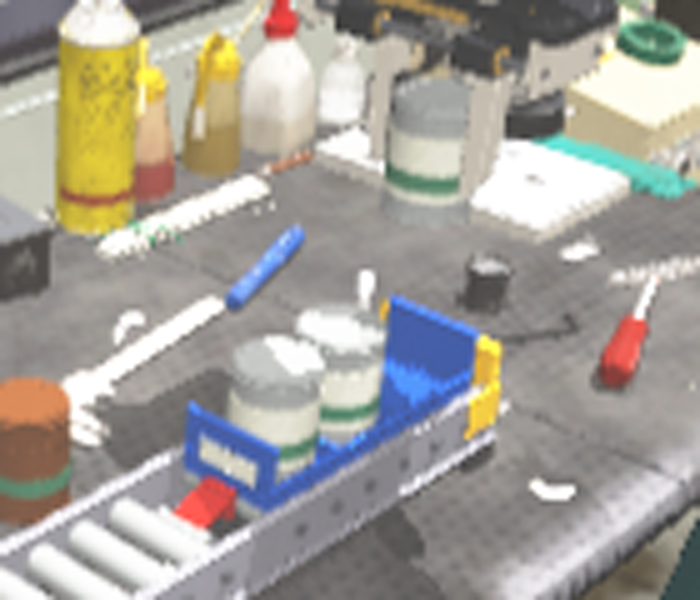

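Tin c hangs upright in the gripper at (430,150), 135 mm above its cell. Tins a and b stand in theirs, and the catch is up at (207,505).

```bash
python3 -c "
from bench import job
print(job.hand_in())"
```

```text
the job is handed in; nothing more can be done
None
```

The job is handed in: the tote is home with the catch up, and the right tin (c, about 5.9 N against 2.2 N and 3.0 N) is the heaviest, held upright 135 mm above its cell with the other two standing in theirs; the push peaked at 48 N through the fingertips on reaching the stop, over the 40 N set for the arm and gripper body.

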